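# Cull the short blank, then start the clamp screw and hold it

## Robot

A 6-joint arm with a two-finger parallel gripper is mounted at the origin on the work surface. World frame = base frame: x ahead of the robot, y to its left, z up, the work surface at z = 0. Lengths are in m, angles in rad, forces in N, time in s.
With the tool pointing down it reaches from about 0.325 to 0.775 m from the base axis. Payload 5.5 kg.
Tool frame: the origin (TCP) lies midway between the tips of the shut fingers; the grasp point (between the pads) lies r.grasp_offset behind it (r.grasp_offset is the distance from the TCP to the grasp point, in m); z points along the fingers, y is the direction in which the jaws open and shut (so a half turn about z gives the same grasp; the last joint's range is limited). The gripper opens to 88 mm and grips with 3 to 60 N. Pads are 20 mm wide; open, the fingers measure 115 mm over their backs; the gripper's body (75 mm by 178 mm) begins 61 mm behind the grasp point.
Start: joints at [1.078, 0.091, 1.231, -0, 1.82, -0.057], TCP at [0.253, 0.544, 0.195] pointing down, gripper open.
Joint ranges: [-2.87, 2.87], [-0.86, 2.18], [0.17, 2.46], [-1.51, 4.65], [0.06, 2.69], [-2.65, 2.65]. Speed limits (rad/s): [2.57, 2.57, 3.01, 3.14, 3.14, 3.14].

## Interface

Orientations are given as a unit quaternion [w, x, y, z].
In Python, from rig import r, vision, ticket gives the robot as it stands.
- The arm moves only by the tool move_arm, never from a script. Its argument "moves" is a list of rows, each a list of 3 entries, a list of its own where there are three numbers: the shift along the tool's x, y, z in cm, then the turn about the tool's z in degrees, then the closure, from 0 (fully open) to 1 (shut). In form: [[[x, y, z], spin, jaw], ...]. A call has 1 to 10 rows; each row is the pose to reach, as a shift and turn from the pose commanded when the call began, along the tool's axes at that moment; what a row does not reach only later rows make up. A row lasts 1/10 s, in which the tool goes at most 50 mm and 8.59 degrees, less where a joint would pass 70% of its speed; a pose out of reach is approached as far as the arm can. A call with a gripper value outside its range is refused whole. The fingers move at their own pace and stop on an object; "grip_force" is the grip in N (left out, the last holds). Time passes only in rows, so rows that repeat a pose let the fingers close. It gives the time, the measured TCP pose, the force and the opening at its end, in the units of the state.
- r.sense(): the state, without advancing time (a new reading comes with each control period).
- vision.capture(name): name is "scene" or "side" or "wrist"; returns a dict with "image" (384x512x3 uint8, red, green, blue), "depth" (384x512 float32, m along the optical axis (not along the pixel's ray), 0 where there is no reading), "intrinsics" (3x3 intrinsics, pixels), "eye" and "orientation" of the camera in the world; the wrist camera has in their place "T_tool_cam" (4x4, takes a point from camera to tool coordinates, whose origin is the TCP and whose axes are the flange's). Camera axes: x right, y up, looking along -z (the intrinsics and any distortion apply to the point x, -y, -z); pixel columns grow to the right and rows downward; lengths in m; the calibration is good to about 2 mm. A picture is of the moment at which its call begins: read the wrist's pose just before it.
- ticket.close_job(): hands the job in, once; it reports no verdict.
The state is a dict: "time_s": time; "joint_positions": joint angles; "joint_velocities": joint speeds; "effort": joint torques, N m; "tool_pos": TCP position; "tcp_rot": TCP orientation; "wrist_force": force on the tool from outside, world axes, zero at the start; "ft_torque": the same for the moment, N m; "width": finger opening in m.
Only numpy, scipy, OpenCV 4.12 (cv2) and the standard library are available. Lean on these libraries where they do the work, as an engineer would, in place of code of your own. Each camera call takes 0.05 s, during which the arm holds its last target. There are 200 camera calls.

## Task

First lift the one short brass blank out of the blue clamp block and put it in the dark scrap tray, leaving the two full-length blanks standing in their holes. Then start the crank screw, which sits crossed on its thread: by its red handle, turn it backward (anticlockwise from above) until you feel the screw drop, then turn it forward (clockwise) one full turn from where it dropped. The program finishes while still gripping the red handle, holding the screw started there, because it springs back if let go; leave the jar, hammer and steel block alone.

Things in the scene. Friction and masses are not known exactly. Their poses are not given: they have to be found in the camera images.
- clamp: Fixed blue split clamp block, 140 (x) x 200 (y) x 40 mm high; origin at the centre of its underside. Three blank holes, 16 mm wide and 26 mm deep, lie in a row along its x axis at x = -45, 0 and 45 mm, y = -70 mm. The screw stands at x = 0, y = +60 mm.
- clamp_axis (a point): Fixed point on the crank screw's upright axis, on the clamp block's top face (40 mm above the table). Around it stands a fixed round brass boss, 52 mm wide at the foot, its top 78 mm above the table, with the hidden thread inside.
- screw_top (a point): Middle of the crank hub's top face, on the screw axis, 108 to 114 mm above the table at the start; it rises and falls with the screw. From the hub (34 mm wide) a crank arm 16 mm wide and 12 mm thick runs out 58 mm, its top 2 mm below this point.
- screw (a joint): How far the screw has sunk into the boss, in m. At the start it lies crossed on the first thread at 0.000 to 0.006; turning backward lets it rise to about 0, then it drops by its own weight to about 0.010 within about 0.2 rad of turning. After the drop each forward turn sinks it 0.010 more; at 0.0235 it bottoms and must not be driven there.
- turn (a joint): Crank angle in rad, growing clockwise from above (forward); at 0 the arm points along the clamp's -x, at pi/2 along its +y. Starts at 1.0 to 2.2. The thread drop lies 0.4 to 2.9 rad backward of the start, differently each time; before it, forward binds within 3 rad. Friction 0.09 N m, return spring 0.035 N m/rad towards 0: it stays put at the start, but springs back if let go after a forward turn.
- grip: Red round handle sleeve, 22 mm wide, 26 mm tall; origin at its centre, 50 mm from the screw axis, 30 mm above the crank arm's top (136 to 142 mm above the table). Spins freely and slides stiffly (8 mm down, 24 mm up) on an upright 10 mm rod whose top is 38 mm above this origin, so a gripper holding it can keep its height and orientation as it circles the screw axis and the screw rises or drops.
- blank_a: Full-length brass blank, a round pin 14 mm in diameter and 62 mm long, standing in a hole of the clamp block, 36 mm of it showing; origin at the centre of its foot, z along the pin. Leave it in its hole.
- blank_b: The other full-length brass blank, same as blank_a. Leave it in its hole.
- blank_short: The odd one: a short brass blank, 14 mm in diameter, 46 mm long, standing in a hole of the clamp block with only 20 mm showing (its top 60 mm above the table); origin at the centre of its foot, 14 mm above the table, z along the pin. Which hole it is in varies.
- blank_short_mid (a point): Middle of the short blank, 23 mm above its foot.
- tray: Fixed dark steel scrap tray, 110 x 110 mm outside, 28 mm high, walls 4 mm, open on top, empty; origin at the centre of its underside.
- jar: Bystander: small glass jar with a metal cap, 52 mm in diameter, 60 mm high; origin at the centre of its underside.
- hammer: Bystander: hammer about 220 mm long lying on the table, along its x axis.
- bench_block: Bystander: steel bench block 70 x 70 x 20 mm; origin at the centre of its underside.
Mind the look-alikes: they are no part of the job. Leave any pink look-alike of the tray alone.

How it is judged:
By the outcome, as a careful person would: the job done as asked, in the order asked, and still so for the second after the job is handed in, while the arm keeps its last pose, push and grip.
It also fails if it takes over 69 s, if anything falls off the work surface, if the arm or the gripper's body presses on something with over 40 N, if the wrist force passes 120 N, or if a joint passes its speed limit or range.

## Working session

There is one attempt and no reset: what is moved stays moved. The work goes in short steps, Python scripts to look and compute and a tool call to move; the robot and the scene stay as the last step left them, time stands still between calls to the robot, and variables do not carry over. Pictures are saved under pics/ and viewed, about 8 in all and at most 12, crops included, and the job is handed in when it is done.

Besides the shell and the picture viewer there is one more tool, called after "Request:" in YAML: its name, and indented under it one key for each argument. move_arm: Moves the arm, as the interface text tells. Its arguments: {"type":"object","properties":{"moves":{"type":"array","items":{"type":"array"}},"grip_force":{"type":"number"}},"required":["moves"]}

```bash
mkdir -p pics
cat > h.py <<'E'
import numpy as np, cv2
from scipy.spatial.transform import Rotation as R
from rig import r, vision, ticket
def q2R(q): return R.from_quat([q[1],q[2],q[3],q[0]]).as_matrix()
def cap(name):
    s=r.sense(); c=vision.capture(name)
    if name=="wrist":
        T=np.eye(4);T[:3,:3]=q2R(s["tcp_rot"]);T[:3,3]=s["tool_pos"];T=T@np.array(c["T_tool_cam"])
    else:
        T=np.eye(4);o=np.array(c["orientation"]);T[:3,:3]=o if o.shape==(3,3) else q2R(o);T[:3,3]=c["eye"]
    c["T"]=T; return c
def ray(c,u,v):
    K=np.array(c["intrinsics"]); d=np.linalg.inv(K)@[u,v,1]
    return c["T"][:3,3], c["T"][:3,:3]@[d[0],-d[1],-1]
def onz(c,u,v,z):
    o,d=ray(c,u,v); return o+d*(z-o[2])/d[2]
def cloud(c):
    K=np.array(c["intrinsics"]);h,w=c["depth"].shape
    u,v=np.meshgrid(np.arange(w),np.arange(h)); z=c["depth"]
    P=np.stack([(u-K[0,2])/K[0,0]*z,-(v-K[1,2])/K[1,1]*z,-z],-1)
    return P@c["T"][:3,:3].T+c["T"][:3,3]
def save(c,n,crop=None,k=1):
    im=c["image"][:,:,::-1]
    if crop: im=im[crop[1]:crop[3],crop[0]:crop[2]]
    cv2.imwrite("pics/"+n,cv2.resize(im,None,fx=k,fy=k,interpolation=cv2.INTER_CUBIC))
E
python3 - <<'E'
from h import *
import pickle
a=cap("scene");b=cap("side");w=cap("wrist")
pickle.dump((a,b,w),open("c0.pkl","wb"))
print(a["T"],a["intrinsics"],b["T"],r.sense(),r.grasp_offset, [k for k in a])
cv2.imwrite("pics/0.png",cv2.resize(np.hstack([a["image"],b["image"]])[:,:,::-1],(800,300),interpolation=cv2.INTER_AREA))
save(a,"a.png",None,1.5);save(b,"b.png",None,1.5)
E
```

```text
[[-0.70391409 -0.48065253  0.52295133  1.32451819]
 [ 0.71026259 -0.48218985  0.51285475  0.64106584]
 [ 0.00565689  0.73243845  0.68080975  1.06635832]
 [ 0.          0.          0.          1.        ]] [[450.84994191   0.         265.43179724]
 [  0.         450.84994191 195.13992311]
 [  0.           0.           1.        ]] [[ 0.9965297   0.03831784 -0.07389385  0.50878894]
 [-0.08139887  0.63418749 -0.7688826  -0.81261752]
 [ 0.01740064  0.77222922  0.6351057   0.76840092]
 [ 0.          0.          0.          1.        ]] {'time_s': 0.15, 'joint_positions': array([ 1.07829446e+00,  9.17176004e-02,  1.23161234e+00,  4.18260549e-05,
        1.81979822e+00, -5.66817583e-02]), 'joint_velocities': array([ 7.86483313e-05, -9.23700571e-04, -4.06099272e-03,  3.23522242e-04,
        1.36573664e-03,  1.19745723e-03]), 'effort': array([ 1.63819714e-03, -4.47045064e+01, -4.06906557e+01,  6.98966347e-02,
        2.74452515e-02, -1.14470590e-04]), 'tool_pos': array([0.25314414, 0.54368988, 0.19394595]), 'tcp_rot': array([-2.27691374e-04,  2.16184494e-01,  9.76352229e-01, -7.33491271e-04]), 'wrist_force': array([-0.01944016,  0.52920495, -0.09505539]), 'ft_torque': array([-0.0272184 ,  0.02681456, -0.02000737]), 'width': 0.08773210707741053} 0.0187 ['image', 'depth', 'intrinsics', 'eye', 'orientation', 'T']
```

View pics/a.png

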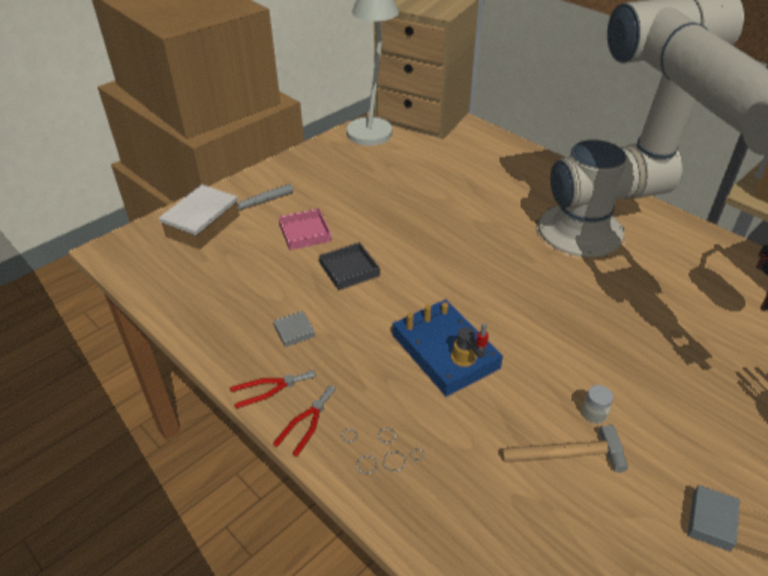

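View pics/b.png

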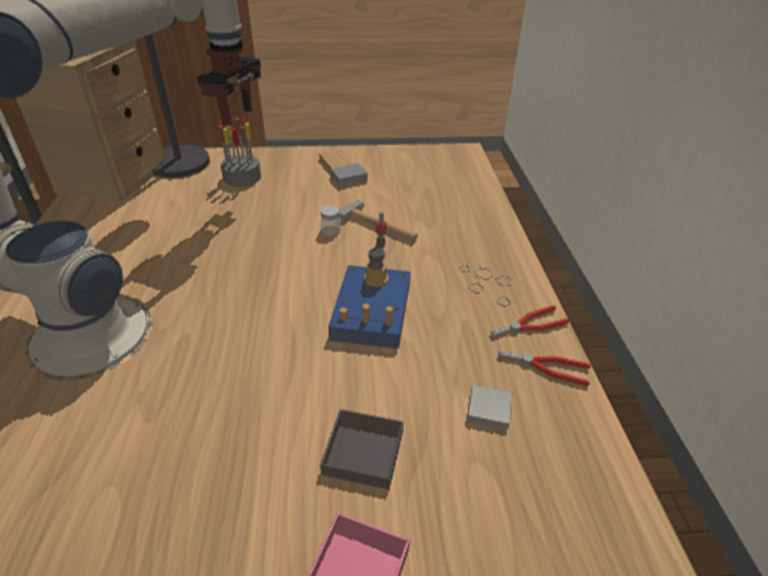

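The scene and side views show the blue clamp with three pins. The short one looks like the hole nearest the robot, at about (445,309) in the enlarged scene picture and (343,314) in the side picture. The other two, at (410,321)/(428,313) and (366,313)/(389,315), stand taller. The dark tray is at (349,265) in the scene and (363,448) in the side view, with the pink look-alike beyond it. I'll measure these now.

Run:
```python
from h import *
import pickle
a,b,w=pickle.load(open("c0.pkl","rb"))
for n,c in(("scene",a),("side",b)):
    P=cloud(c); hsv=cv2.cvtColor(c["image"],cv2.COLOR_RGB2HSV); H,S,V=cv2.split(hsv)
    blue=(H>100)&(H<130)&(S>130)&(c["depth"]>0)
    top=blue&(abs(P[...,2]-.04)<.008)
    print(n,"blue",blue.sum(),top.sum(),"z",np.median(P[...,2][blue]))
    pts=P[top][:,:2].astype(np.float32); print(" top rect",cv2.minAreaRect(pts*1000))
    near=np.hypot(P[...,0]-pts[:,0].mean(),P[...,1]-pts[:,1].mean())<.14
    yel=(H>12)&(H<32)&(S>120)&near&(P[...,2]>.043)
    k,l,st,ce=cv2.connectedComponentsWithStats(yel.astype(np.uint8))
    for i in range(1,k):
        if st[i,4]>8:
            q=P[l==i]; print("  brass",st[i],q.mean(0).round(4),q[:,2].max().round(4))
    red=((H<6)|(H>174))&(S>150)&near&(P[...,2]>.06); q=P[red]; v,u=np.nonzero(red)
    print("  red",red.sum(),u.mean(),v.mean(),q.mean(0),onz(c,u.mean(),v.mean(),.139))
    dark=(V<75)&(S<90)&(abs(P[...,2]-.028)<.007)&(abs(P[...,0]-.5)<.3)&(P[...,1]<.1)
    k,l,st,ce=cv2.connectedComponentsWithStats((cv2.dilate(dark.astype(np.uint8),np.ones((3,3)))))
    i=1+np.argmax(st[1:,4]); q=P[(l==i)&dark][:,:2].astype(np.float32); print("  tray rim",st[i],cv2.minAreaRect(q*1000))
save(b,"crop.png",(205,130,290,240),5)
```

```text
scene blue 1812 1456 z 0.037512209665034435
 top rect ((567.4229736328125, 37.58978271484375), (202.96873474121094, 140.72750854492188), 77.33265686035156)
  brass [295 202   3   6  16] [ 0.509  -0.0202  0.0546] 0.0601
  brass [283 204   4  10  36] [ 0.5537 -0.0299  0.0628] 0.0762
  brass [271 209   4  10  31] [ 0.5967 -0.0395  0.0631] 0.0787
  brass [301 228  16  16 142] [0.5924 0.1024 0.0619] 0.0795
  red 49 321.0204081632653 226.6122448979592 [0.59709071 0.14664526 0.14315664] [0.59379639 0.14441289 0.139     ]
  tray rim [212 161  42  30 399] ((533.8672485351562, -301.82208251953125), (117.33120727539062, 109.38397979736328), 72.19004821777344)
side blue 13 13 z 0.03834975480098568
 top rect ((561.7774658203125, 36.085304260253906), (183.91065979003906, 136.8496551513672), 79.4776611328125)
  brass [244 175  15  15 103] [0.5767 0.0762 0.0611] 0.0798
  brass [242 203   4  12  31] [ 0.5466 -0.038   0.0629] 0.0786
  brass [258 205   3  11  29] [ 0.5907 -0.0487  0.0639] 0.0759
  brass [227 206   4   7  21] [ 0.5031 -0.028   0.0542] 0.0622
  red 34 253.41176470588235 151.55882352941177 [0.58768243 0.13358451 0.14408727] [0.58833119 0.14131218 0.139     ]
  tray rim [213 273  56  50 651] ((529.3603515625, -308.0648193359375), (109.80587768554688, 107.15670013427734), 72.67192840576172)
```

View pics/crop.png

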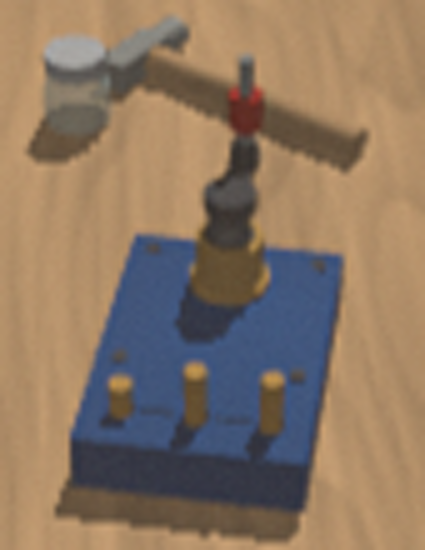

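The enlarged crop confirms it: the left pin (120,395 in the crop), on the robot's side, is the only one with 20 mm showing. Both cameras give its top at about 0.06 m and the other two at about 0.077 m.

```bash
cat > d.py <<'E'
import sys
from h import *
# usage: d.py x y z yaw(world angle of jaw axis, deg)
x,y,z,yaw=map(float,sys.argv[1:5]); s=r.sense(); M=q2R(s["tcp_rot"])
d=M.T@(np.array([x,y,z])-s["tool_pos"]); cur=np.degrees(np.arctan2(M[1,1],M[0,1]))
sp=-((yaw-cur+90)%180-90)
print("shift cm",(d*100).round(2),"spin",sp.round(1),"| tcp",s["tool_pos"].round(4),"w",round(s["width"],4),"F",s["wrist_force"].round(1),"t",s["time_s"])
E
python3 d.py .507 -.022 .13 77.4
```

```text
shift cm [-46.89 -40.56   6.45] spin -12.4 | tcp [0.2531 0.5437 0.1939] w 0.0877 F [-0.   0.5 -0.1] t 0.15
```

Request:
move_arm:
  moves:
    - [[-3,-2.6,0],-2,0]
    - [[-6.5,-5.6,0],-4,0]
    - [[-10,-8.6,0],-6,0]
    - [[-13.5,-11.7,0],-8,0]
    - [[-17,-14.7,0],-10,0]
    - [[-20.5,-17.7,0],-12.4,0]
    - [[-24,-20.8,0],-12.4,0]
    - [[-27.5,-23.8,0],-12.4,0]
    - [[-31,-26.8,0],-12.4,0]
    - [[-34.5,-29.8,0],-12.4,0]
  grip_force: 30

```text
time_s: 1.15
tool_pos: [0.4405, 0.1263, 0.1947]
tcp_rot: [0.0, 0.109, 0.994, 0.0]
wrist_force: [-0.1, 0.3, 0.1]
width: 0.0876
```

```bash
python3 d.py .507 -.022 .13 77.4
```

```text
shift cm [ -9.71 -13.03   6.47] spin 0.0 | tcp [0.4405 0.1263 0.1947] w 0.0876 F [-0.1  0.3  0.1] t 1.15
```

Request:
move_arm:
  moves:
    - [[-3,-4,1],0,0]
    - [[-6,-7.5,3],0,0]
    - [[-8.5,-11,5],0,0]
    - [[-9.3,-12.6,6.4],0,0]
    - [[-9.3,-12.6,6.4],0,0]
    - [[-9.3,-12.6,6.4],0,0]

```text
time_s: 1.75
tool_pos: [0.5033, -0.0149, 0.1306]
tcp_rot: [-0.001, 0.11, 0.994, 0.0]
wrist_force: [-0.3, 0.3, 0.6]
width: 0.0877
```

```bash
python3 - <<'E'
from h import *
import pickle
c=cap("wrist"); P=cloud(c); hsv=cv2.cvtColor(c["image"],cv2.COLOR_RGB2HSV); H,S,V=cv2.split(hsv)
pickle.dump(c,open("w1.pkl","wb"))
print(c["T"].round(3))
yel=(H>12)&(H<32)&(S>110)&(P[...,2]>.045)&(P[...,2]<.1)
k,l,st,ce=cv2.connectedComponentsWithStats(yel.astype(np.uint8))
for i in range(1,k):
    if st[i,4]>60:
        q=P[l==i]; t=q[q[:,2]>q[:,2].max()-.006]
        print(st[i],len(t),q[:,2].max(),t.mean(0).round(4),cv2.minEnclosingCircle((t[:,:2]*1000).astype(np.float32)))
save(c,"w1.png",None,1.5)
E
python3 d.py .507 -.022 .13 77.4
```

```text
[[ 0.219 -0.936 -0.276  0.427]
 [ 0.976  0.21   0.061  0.001]
 [ 0.001 -0.283  0.959  0.32 ]
 [ 0.     0.     0.     1.   ]]
[240 183  14  18 203] 165 0.06125646526800865 [ 0.5021 -0.0232  0.0592] ((502.8329772949219, -23.643569946289062), 6.928742408752441)
[ 352  208   63   46 1264] 465 0.07918993755591683 [0.5619 0.0901 0.0769] ((571.9891357421875, 93.48898315429688), 21.83926773071289)
[240 226  14  27 316] 170 0.07691724241056491 [ 0.5458 -0.0329  0.075 ] ((546.4024047851562, -33.54163360595703), 6.940799713134766)
[240 266  14  28 328] 154 0.0768739785344888 [ 0.5892 -0.0429  0.0749] ((590.2404174804688, -43.327640533447266), 7.049988269805908)
shift cm [-0.5  -0.67  0.15] spin 0.1 | tcp [ 0.5036 -0.0144  0.1315] w 0.088 F [-0.4 -0.   0.9] t 1.8
```

View pics/w1.png

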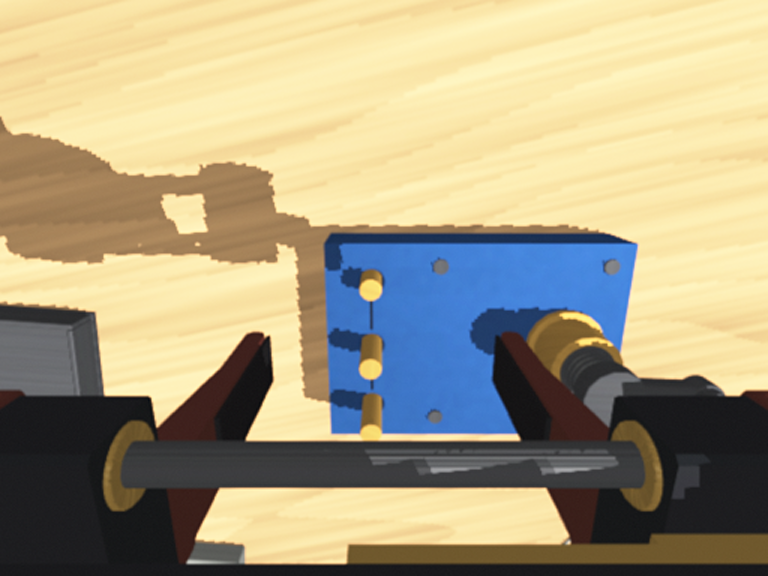

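The wrist picture shows the short pin at (371,285), centred between the jaws. A bolt head at (440,267) lies under the open right finger, so I'll narrow the jaws before going down.

```bash
python3 d.py .504 -.0235 .044 77.4
```

```text
shift cm [-0.23 -0.89  8.75] spin 0.1 | tcp [ 0.5036 -0.0144  0.1315] w 0.088 F [-0.4 -0.   0.9] t 1.8
```

Request:
move_arm:
  moves:
    - [[-0.2,-0.9,0],0,0.55]
    - [[-0.2,-0.9,2],0,0.55]
    - [[-0.2,-0.9,4],0,0.55]
    - [[-0.2,-0.9,5],0,0.55]
    - [[-0.2,-0.9,5],0,0.55]
    - [[-0.2,-0.9,5],0,0.55]

```text
time_s: 2.4
tool_pos: [0.5039, -0.0241, 0.0819]
tcp_rot: [0.001, 0.109, 0.994, -0.0]
wrist_force: [0.1, -0.1, 0.5]
width: 0.0431
```

```bash
python3 d.py .504 -.0235 .044 77.4
python3 - <<'E'
from h import *
c=cap("wrist"); P=cloud(c); hsv=cv2.cvtColor(c["image"],cv2.COLOR_RGB2HSV); H,S,V=cv2.split(hsv)
yel=(H>12)&(H<32)&(S>110)&(P[...,2]>.045)&(P[...,2]<.1)
k,l,st,ce=cv2.connectedComponentsWithStats(yel.astype(np.uint8))
for i in range(1,k):
    if st[i,4]>60:
        q=P[l==i]; t=q[q[:,2]>q[:,2].max()-.006]
        print(st[i],len(t),q[:,2].max(),t.mean(0).round(4),cv2.minEnclosingCircle((t[:,:2]*1000).astype(np.float32)))
save(c,"w2.png",None,1.5)
E
```

```text
shift cm [0.01 0.06 3.79] spin 0.1 | tcp [ 0.5039 -0.0241  0.0819] w 0.0431 F [ 0.1 -0.1  0.5] t 2.4
[248 195  17  22 308] 243 0.061014326641939925 [ 0.5018 -0.0233  0.0591] ((502.4001159667969, -23.406980514526367), 6.703274250030518)
[ 379  225   82   46 1904] 564 0.07884113646171989 [0.5599 0.095  0.0766] ((569.1890869140625, 94.38394165039062), 20.60125160217285)
[248 246  18  35 505] 257 0.07693762593270301 [ 0.5454 -0.0332  0.0749] ((546.4576416015625, -33.70103073120117), 7.126065254211426)
```

View pics/w2.png

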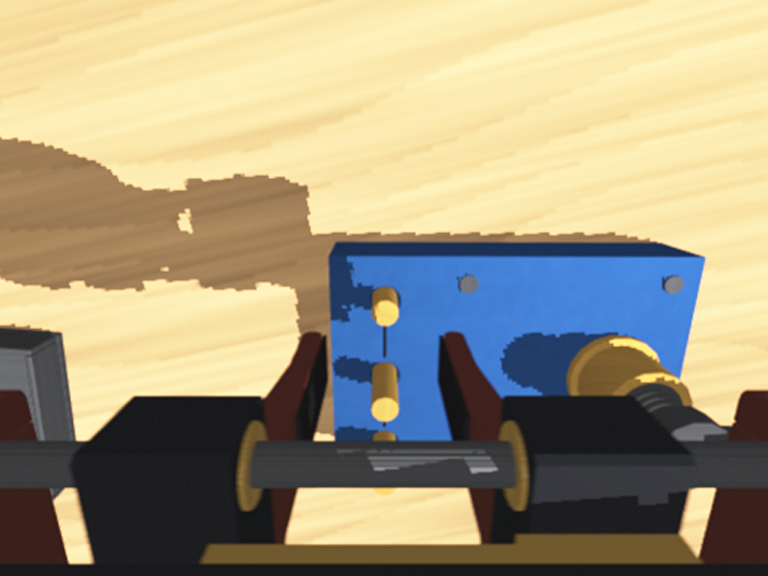

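The short pin at (385,306) is centred between the jaws. I'm going down to grip it.

Request:
move_arm:
  moves:
    - [[0.1,0,1.5],0,0.55]
    - [[0.1,0,3],0,0.55]
    - [[0.1,0,3.8],0,0.55]
    - [[0.1,0,3.8],0,0.55]
    - [[0.1,0,3.8],0,0.9]
    - [[0.1,0,3.8],0,1]
    - [[0.1,0,3.8],0,1]
    - [[0.1,0,3.8],0,1]
    - [[0.1,0,3.8],0,1]

```text
time_s: 3.35
tool_pos: [0.5028, -0.0241, 0.0432]
tcp_rot: [0.0, 0.109, 0.994, 0.0]
wrist_force: [-0.2, 0.7, -0.5]
width: 0.0032
```

Request:
move_arm:
  moves:
    - [[0,0,-0.5],0,1]
    - [[0,0,-1.5],0,1]
    - [[0,0,-3],0,1]
    - [[0,0,-5],0,1]
    - [[0,0,-7],0,1]
    - [[0,0,-9],0,1]
    - [[0,0,-9],0,1]

```text
time_s: 4.05
tool_pos: [0.5045, -0.0243, 0.1377]
tcp_rot: [0.004, 0.109, 0.994, -0.0]
wrist_force: [-0.4, 0.4, 0.6]
width: 0.0005
```

```bash
python3 d.py .531 -.305 .13 77.4
python3 - <<'E'
from h import *
c=cap("wrist"); save(c,"w3.png",None,1.2)
E
```

```text
shift cm [ -8.69 -26.82   0.81] spin 0.0 | tcp [ 0.5045 -0.0243  0.1377] w 0.0005 F [-0.4  0.4  0.6] t 4.05
```

View pics/w3.png

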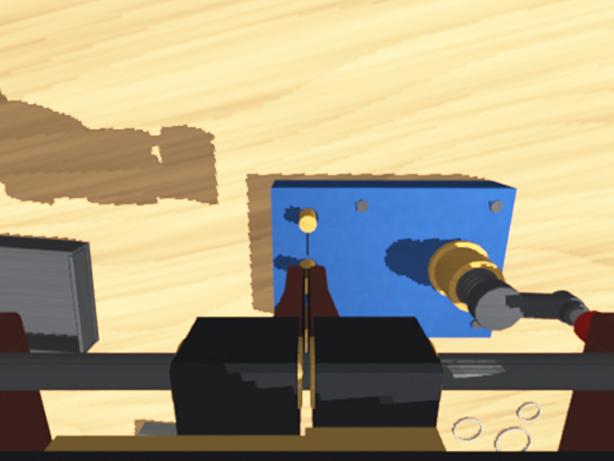

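The jaws closed on nothing (width 0.0005), and the short pin is still standing at (307,220). I'll check where the fingertips are relative to the reported TCP.

Run:
```python
from h import *
s=r.sense();print(s["tool_pos"].round(4),s["width"])
c=cap("wrist"); P=cloud(c); hsv=cv2.cvtColor(c["image"],cv2.COLOR_RGB2HSV); H,S,V=cv2.split(hsv)
print(np.array(c["T_tool_cam"]).round(4))
yel=(H>12)&(H<32)&(S>110)&(P[...,2]>.03)
k,l,st,ce=cv2.connectedComponentsWithStats(yel.astype(np.uint8))
for i in range(1,k):
    if st[i,4]>20:
        q=P[l==i]; t=q[q[:,2]>q[:,2].max()-.006]; print(st[i],q[:,2].max().round(4),t.mean(0).round(4))
for v in range(214,300,6): print(v,c["image"][v,252],P[v,252].round(4),c["image"][v,242],P[v,242].round(4))
# projection of tcp and grasp point
K=np.array(c["intrinsics"]);T=np.linalg.inv(c["T"])
for z in(0,.0187):
    p=T@np.append(s["tool_pos"]+[0,0,z],1); print(K[0,2]-K[0,0]*p[0]/p[2],K[1,2]+K[1,1]*p[1]/p[2])
```

```text
[ 0.5038 -0.0242  0.1354] 0.0005954679702673769
[[-4.000e-04  9.588e-01  2.841e-01  7.860e-02]
 [ 1.000e+00  5.000e-04 -5.000e-04 -9.000e-04]
 [-6.000e-04  2.841e-01 -9.588e-01 -1.891e-01]
 [ 0.000e+00  0.000e+00  0.000e+00  1.000e+00]]
[249 176  15  20 228] 0.0611 [ 0.5017 -0.0235  0.0591]
[ 358  202   64   59 1620] 0.3242 [ 0.426  -0.0079  0.3242]
[250 218  12  28 111] 0.19 [ 0.4935 -0.0227  0.1873]
[254 257   3  33  77] 0.2206 [ 0.4949 -0.0226  0.2193]
[146 278  11  17  32] 0.2614 [ 0.4654 -0.0444  0.2578]
[248 280  15  68 523] 0.3242 [ 0.426  -0.0079  0.3242]
[358 284   7  13  23] 0.2619 [0.4775 0.0087 0.2582]
[ 33 325  24   1  24] 0.2603 [ 0.4692 -0.074   0.2593]
[ 58 325  87  15 105] 0.2675 [ 0.4719 -0.0455  0.2655]
[367 325 111  10 123] 0.3242 [ 0.426  -0.0079  0.3242]
[464 348   8  28  28] 0.2446 [0.5253 0.0445 0.2436]
[  37  351  335   25 5064] 0.3242 [ 0.426  -0.0079  0.3242]
214 [ 62 118 199] [ 0.5344 -0.0347  0.0387] [ 58 112 187] [ 0.5317 -0.0445  0.0399]
220 [120  92  45] [ 0.5404 -0.036   0.0399] [34 54 91] [ 0.5385 -0.0462  0.039 ]
226 [49 33 26] [ 0.4935 -0.0244  0.1
[... 352 characters left out ...]
]
256 [26 23 22] [ 0.4929 -0.024   0.2013] [62 32 27] [ 0.4908 -0.0281  0.2033]
262 [25 21 23] [ 0.4933 -0.024   0.2058] [62 33 28] [ 0.4912 -0.028   0.2078]
268 [22 21 22] [ 0.4936 -0.0241  0.2104] [25 26 28] [ 0.4691 -0.0211  0.2505]
274 [22 20 22] [ 0.4926 -0.0238  0.2166] [24 25 27] [ 0.4694 -0.021   0.2531]
280 [29 30 29] [ 0.4939 -0.0241  0.219 ] [23 25 26] [ 0.4698 -0.021   0.2554]
286 [64 52 35] [ 0.4963 -0.0246  0.2195] [25 25 26] [ 0.4694 -0.0208  0.2588]
292 [70 58 35] [ 0.4993 -0.0253  0.2191] [25 25 27] [ 0.4693 -0.0207  0.2614]
298 [68 61 50] [ 0.4746 -0.0194  0.2571] [26 27 29] [ 0.4697 -0.0207  0.2632]
255.97111384095982 221.75617764336133
256.1159519368937 233.47838098487836
```

Run:
```python
from h import *
s=r.sense();t=s["tool_pos"];print(t.round(4))
for n in("scene","side"):
    c=cap(n);P=cloud(c)
    m=(np.hypot(P[...,0]-t[0],P[...,1]-t[1])<.03)&(P[...,2]>.1)&(P[...,2]<.23)
    q=P[m];v,u=np.nonzero(m);print(n,len(q),u.min(),u.max(),v.min(),v.max())
    for z in np.arange(.10,.23,.008):
        k=q[(q[:,2]>=z)&(q[:,2]<z+.008)]
        if len(k): print(round(z,3),len(k),k.min(0).round(3),k.max(0).round(3))
    K=np.array(c["intrinsics"]);p=np.linalg.inv(c["T"])@np.append(t,1);uu=int(K[0,2]-K[0,0]*p[0]/p[2]);vv=int(K[1,2]+K[1,1]*p[1]/p[2]);print(uu,vv)
    save(c,n+"4.png",(uu-60,vv-50,uu+60,vv+50),4)
a=cv2.imread("pics/scene4.png");b=cv2.imread("pics/side4.png");cv2.imwrite("pics/4.png",cv2.resize(np.hstack([a,b]),(800,333)))
```

```text
[ 0.5031 -0.0241  0.1337]
scene 136 294 304 165 181
0.156 9 [ 0.498 -0.032  0.159] [ 0.517 -0.015  0.164]
0.164 16 [ 0.499 -0.032  0.166] [ 0.518 -0.012  0.171]
0.172 19 [ 0.496 -0.032  0.172] [ 0.519 -0.01   0.18 ]
0.18 15 [ 0.498 -0.031  0.18 ] [ 0.518 -0.013  0.187]
0.188 19 [ 0.497 -0.033  0.189] [ 0.518 -0.012  0.196]
0.196 19 [ 0.499 -0.033  0.196] [ 0.519 -0.01   0.203]
0.204 15 [ 0.504 -0.035  0.205] [ 0.52  -0.01   0.211]
0.212 17 [ 0.509 -0.035  0.212] [ 0.521 -0.011  0.22 ]
0.22 6 [ 0.5   -0.017  0.22 ] [ 0.519 -0.008  0.226]
0.228 1 [ 0.518 -0.012  0.228] [ 0.518 -0.012  0.228]
297 184
side 62 223 231 174 181
0.156 8 [ 0.494 -0.036  0.16 ] [ 0.513 -0.031  0.164]
0.164 22 [ 0.492 -0.039  0.164] [ 0.514 -0.026  0.172]
0.172 20 [ 0.492 -0.037  0.172] [ 0.514 -0.026  0.179]
0.18 12 [ 0.492 -0.036  0.18 ] [ 0.511 -0.031  0.186]
227 186
```

View pics/4.png

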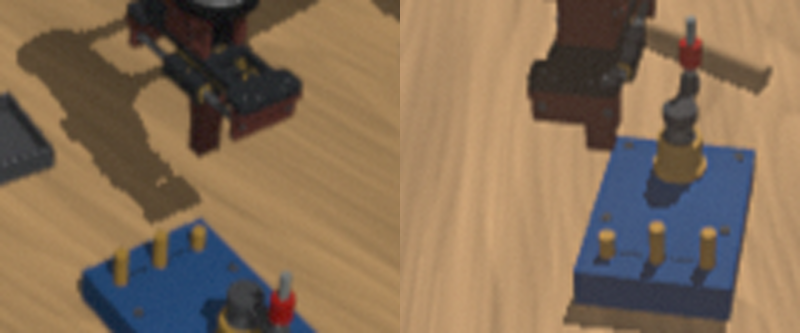

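All three depth views agree that the real fingertips end about 24 mm above the reported TCP, which is why the grip closed above the pin. I'll allow for that offset, so a tip at 0.044 m means a TCP at about 0.020 m.

```bash
python3 d.py .503 -.0235 .021 77.4
```

```text
shift cm [-0.09  0.07 11.09] spin 0.0 | tcp [ 0.5022 -0.024   0.1319] w 0.0003 F [-0.4  0.2 -0.8] t 4.25
```

Request:
move_arm:
  moves:
    - [[0,0,1],0,0.55]
    - [[0,0,3],0,0.55]
    - [[0,0,5],0,0.55]
    - [[0,0,7.5],0,0.55]
    - [[0,0,9],0,0.55]
    - [[0,0,9.8],0,0.55]
    - [[0,0,9.8],0,0.55]
    - [[0,0,9.8],0,0.55]

```text
time_s: 5.05
tool_pos: [0.503, -0.0241, 0.0355]
tcp_rot: [0.0, 0.109, 0.994, -0.0]
wrist_force: [0.2, 0.4, 1.2]
width: 0.0393
```

```bash
python3 d.py .503 -.0235 .021 77.4
```

```text
shift cm [0.02 0.06 1.45] spin 0.0 | tcp [ 0.503  -0.0241  0.0355] w 0.0393 F [0.2 0.4 1.2] t 5.05
```

Request:
move_arm:
  moves:
    - [[0,0,0.6],0,0.55]
    - [[0,0,1.2],0,0.55]
    - [[0,0,1.4],0,0.55]
    - [[0,0,1.4],0,0.7]
    - [[0,0,1.4],0,0.9]
    - [[0,0,1.4],0,1]
    - [[0,0,1.4],0,1]
    - [[0,0,1.4],0,1]

```text
time_s: 5.85
tool_pos: [0.5028, -0.0241, 0.0211]
tcp_rot: [0.0, 0.109, 0.994, 0.0]
wrist_force: [-0.1, 0.2, 0.3]
width: 0.013
```

Request:
move_arm:
  moves:
    - [[0,0,-0.5],0,1]
    - [[0,0,-1.2],0,1]
    - [[0,0,-2.2],0,1]
    - [[0,0,-3.5],0,1]
    - [[0,0,-5],0,1]
    - [[0,0,-7],0,1]
    - [[0,0,-9],0,1]
    - [[0,0,-11],0,1]
    - [[0,0,-11],0,1]

```text
time_s: 6.75
tool_pos: [0.5044, -0.0243, 0.1355]
tcp_rot: [0.004, 0.109, 0.994, -0.0]
wrist_force: [0.5, 0.9, -0.3]
width: 0.013
```

```bash
python3 d.py .531 -.305 .13 77.4
python3 - <<'E'
from h import *
c=cap("side");P=cloud(c);hsv=cv2.cvtColor(c["image"],cv2.COLOR_RGB2HSV); H,S,V=cv2.split(hsv)
yel=(H>12)&(H<32)&(S>120)&(P[...,2]>.043)&(abs(P[...,0]-.55)<.1)&(abs(P[...,1])<.15)
k,l,st,ce=cv2.connectedComponentsWithStats(yel.astype(np.uint8))
for i in range(1,k):
    if st[i,4]>4: q=P[l==i]; print(st[i],q.mean(0).round(4),q.min(0).round(3),q[:,2].max().round(4))
E
```

```text
shift cm [ -8.7  -26.82   0.59] spin 0.0 | tcp [ 0.5044 -0.0243  0.1355] w 0.013 F [ 0.5  0.9 -0.3] t 6.75
[244 175  14  15 113] [0.5752 0.0773 0.0622] [0.555 0.068 0.043] 0.0799
[227 181   3   8  22] [ 0.5049 -0.0321  0.1465] [ 0.502 -0.042  0.134] 0.1672
[242 203   4  11  30] [ 0.5466 -0.0382  0.064 ] [ 0.542 -0.043  0.043] 0.0768
[258 205   3  11  32] [ 0.591  -0.0491  0.0629] [ 0.588 -0.053  0.043] 0.0782
```

The short blank is held and clear of its hole, and both full-length blanks are still standing. I'll move it over the tray.

Request:
move_arm:
  moves:
    - [[-1,-3,0],0,1]
    - [[-2,-6,0],0,1]
    - [[-3,-9.5,0],0,1]
    - [[-4.2,-13,0],0,1]
    - [[-5.3,-16.5,0],0,1]
    - [[-6.5,-20,0],0,1]
    - [[-7.5,-23,0],0,1]
    - [[-8.3,-25.8,0],0,1]
    - [[-8.6,-26.8,0],0,1]
    - [[-8.6,-26.8,0],0,1]

```text
time_s: 7.8
tool_pos: [0.5276, -0.305, 0.1294]
tcp_rot: [-0.001, 0.11, 0.994, 0.001]
wrist_force: [0.1, 0.5, 0.1]
width: 0.0128
```

```bash
python3 d.py .531 -.305 .021 77.4
```

```text
shift cm [-0.35  0.06 10.84] spin -0.1 | tcp [ 0.5276 -0.305   0.1294] w 0.0128 F [0.1 0.5 0.1] t 7.8
```

Request:
move_arm:
  moves:
    - [[-0.3,0,2],0,1]
    - [[-0.3,0,4.5],0,1]
    - [[-0.3,0,7],0,1]
    - [[-0.3,0,9],0,1]
    - [[-0.3,0,10],0,1]
    - [[-0.3,0,10.6],0,1]
    - [[-0.3,0,10.8],0,1]
    - [[-0.3,0,10.8],0,1]

```text
time_s: 8.6
tool_pos: [0.5316, -0.3049, 0.0237]
tcp_rot: [0.001, 0.109, 0.994, -0.0]
wrist_force: [-1.1, -0.4, 0.1]
width: 0.0128
```

Request:
move_arm:
  moves:
    - [[0,0,0],0,0.8]
    - [[0,0,0],0,0.6]
    - [[0,0,0],0,0.5]
    - [[0,0,0],0,0.5]
    - [[0,0,-2],0,0.5]
    - [[0,0,-5],0,0.5]
    - [[0,0,-9],0,0.5]
    - [[0,0,-13],0,0.5]
    - [[0,0,-17],0,0.5]
    - [[0,0,-17],0,0.5]

```text
time_s: 9.6
tool_pos: [0.5331, -0.3063, 0.201]
tcp_rot: [0.005, 0.11, 0.994, -0.003]
wrist_force: [0.1, 0.0, 1.3]
width: 0.0438
```

Run:
```python
from h import *
a=cap("scene");b=cap("side")
for n,c in(("scene",a),("side",b)):
    P=cloud(c);hsv=cv2.cvtColor(c["image"],cv2.COLOR_RGB2HSV); H,S,V=cv2.split(hsv)
    yel=(H>12)&(H<32)&(S>120)&(np.hypot(P[...,0]-.531,P[...,1]+.305)<.05)&(P[...,2]<.08); q=P[yel]
    print(n,yel.sum(),q.mean(0),q.min(0),q.max(0))
    near=(np.hypot(P[...,0]-.577,P[...,1]-.095)<.1)&(P[...,2]>.045)&(P[...,2]<.2)
    red=((H<6)|(H>174))&(S>150)&near; v,u=np.nonzero(red);q=P[red]
    print(" red n",red.sum(),"uv",u.mean(),v.mean(),u.min(),u.max(),v.min(),v.max(),"P",q.mean(0).round(4),"z",q[:,2].min(),q[:,2].max())
    for z in(.136,.139,.142): print("  ",z,onz(c,u.mean()+.5,v.mean()+.5,z).round(4))
    q=P[near&(S<100)]; t=q[(q[:,2]>.1)]; print(" grey",len(t))
    hub=near&(S<110)&(P[...,2]>.095)&(P[...,2]<.118); print("  hubtop z",np.percentile(P[...,2][hub],[50,80,95]) if hub.sum() else None)
s=b["image"][:,:,::-1]
A=cv2.resize(a["image"][150:250,200:340,::-1],None,fx=4,fy=4,interpolation=3)
B=cv2.resize(b["image"][130:330,200:280,::-1],(160,400),interpolation=3)
cv2.imwrite("pics/5.png",np.hstack([A,B]))
```

```text
scene 43 [ 0.53783531 -0.30037229  0.02995039] [ 0.53038216 -0.31243065  0.0054483 ] [ 0.54351464 -0.29255651  0.05196682]
 red n 52 uv 320.90384615384613 226.6153846153846 318 324 222 231 P [0.5972 0.1463 0.1429] z 0.1276768568996599 0.15488431475129383
   0.136 [0.5922 0.1448 0.136 ]
   0.139 [0.5945 0.1464 0.139 ]
   0.142 [0.5969 0.148  0.142 ]
 grey 190
  hubtop z [0.10863149 0.11136573 0.11330776]
side 64 [ 0.53200961 -0.30831654  0.03539628] [ 0.52638346 -0.31384339  0.00170298] [ 0.53846189 -0.26593786  0.05181948]<stdin>:9: RuntimeWarning: Mean of empty slice.
  ret = ret.dtype.type(ret / rcount)
Traceback (most recent call last):
ValueError: zero-size array to reduction operation minimum which has no identity
```

The blank stands upright in the dark tray, its top at about 0.052 m and its centre near (0.531,-0.306). Next I move above the red handle.

```bash
python3 d.py .590 .143 .195 77.4
```

```text
shift cm [ 4.07 45.04 -0.14] spin 0.0 | tcp [ 0.5316 -0.3054  0.1942] w 0.0437 F [-0.6 -0.3 -0.9] t 9.7
```

Request:
move_arm:
  moves:
    - [[0.4,4,0],0,0.5]
    - [[0.8,8.5,0],0,0.5]
    - [[1.2,13,0],0,0.5]
    - [[1.6,17.5,0],0,0.5]
    - [[2,22,0],0,0.5]
    - [[2.4,26.5,0],0,0.5]
    - [[2.8,31,0],0,0.5]
    - [[3.2,35.5,0],0,0.5]
    - [[3.6,40,0],0,0.5]
    - [[3.9,43.5,0],0,0.5]

```text
time_s: 10.7
tool_pos: [0.5868, 0.1305, 0.1899]
tcp_rot: [-0.002, 0.109, 0.994, -0.0]
wrist_force: [0.2, -0.4, 0.1]
width: 0.0439
```

Request:
move_arm:
  moves:
    - [[0.2,1.5,0],0,0.5]
    - [[0.2,1.5,0],0,0.5]
    - [[0.2,1.5,0],0,0.5]

```text
time_s: 11.0
tool_pos: [0.5887, 0.142, 0.1916]
tcp_rot: [-0.001, 0.11, 0.994, -0.001]
wrist_force: [-1.1, 0.2, -0.2]
width: 0.0438
```

```bash
cat > hd.py <<'E'
from h import *
def tri(A,B):
    (o,d),(p,e)=A,B; t=np.linalg.lstsq(np.stack([d,-e],1),p-o,rcond=None)[0]
    x,y=o+t[0]*d,p+t[1]*e; return (x+y)/2,np.linalg.norm(x-y)
def redc(c,xy=(.577,.095)):
    P=cloud(c);H,S,V=cv2.split(cv2.cvtColor(c["image"],cv2.COLOR_RGB2HSV))
    m=((H<6)|(H>174))&(S>150)&(V>90)&(np.hypot(P[...,0]-xy[0],P[...,1]-xy[1])<.085)&(P[...,2]>.11)&(P[...,2]<.17)
    k,l,st,ce=cv2.connectedComponentsWithStats(m.astype(np.uint8)); i=1+np.argmax(st[1:,4])
    return st[i],st[i,:2]+(st[i,2:4]-1)/2,P[l==i]
E
python3 - <<'E'
from hd import *
R_={}
for n in("wrist","scene","side"):
    c=cap(n)
    if n=="wrist": save(c,"w5.png",None,1.2)
    try: st,uv,q=redc(c)
    except Exception as e: print(n,e); continue
    R_[n]=ray(c,*uv); print(n,st,uv,q.mean(0).round(4),q.min(0).round(4),q.max(0).round(4))
k=list(R_)
for i in range(len(k)):
    for j in range(i): print(k[i],k[j],tri(R_[k[i]],R_[k[j]]))
E
python3 d.py .590 .143 .195 77.4
```

```text
wrist [243 182  25  29 433] [255. 196.] [0.583  0.1428 0.1468] [0.5774 0.1318 0.1264] [0.5962 0.1521 0.1532]
scene [318 222   7  10  45] [321.  226.5] [0.5964 0.1471 0.1431] [0.5822 0.1354 0.1292] [0.6036 0.1528 0.1556]
side [251 148   6   8  36] [253.5 151.5] [0.5877 0.1331 0.1443] [0.5802 0.1267 0.1314] [0.5966 0.1459 0.1536]
scene wrist (array([0.58879481, 0.14115259, 0.13309487]), np.float64(0.00044106192789500066))
side wrist (array([0.58786688, 0.1418098 , 0.13858552]), np.float64(0.0016616081898644147))
side scene (array([0.59006701, 0.14317406, 0.13692412]), np.float64(0.003076822650186786))
shift cm [-0.05  0.18 -0.22] spin -0.1 | tcp [0.5892 0.1414 0.1928] w 0.044 F [-0.5  1.   0.4] t 11.15
```

View pics/w5.png

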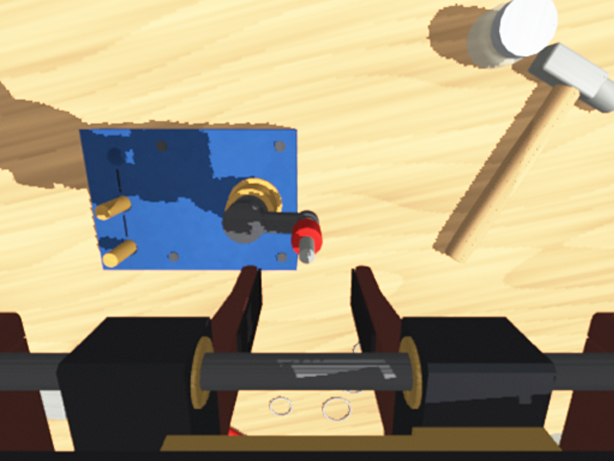

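The wrist view shows the red sleeve at (306,238) and the hub top at (243,217). The short blank's hole at (115,155) is empty and both full blanks still stand. I'll get the hub position and lower onto the handle.

```bash
python3 - <<'E'
from hd import *
c=cap("wrist"); P=cloud(c);H,S,V=cv2.split(cv2.cvtColor(c["image"],cv2.COLOR_RGB2HSV))
m=(np.hypot(P[...,0]-.577,P[...,1]-.0945)<.019)&(P[...,2]>.103)&(P[...,2]<.12)
q=P[m];print(len(q),np.percentile(q[:,2],[10,50,90]),cv2.minEnclosingCircle((q[:,:2]*1000).astype(np.float32)),cv2.fitEllipse(np.argwhere(m)[:,::-1].astype(np.float32)) )
print(onz(c,243/1.2,217/1.2,.111))
m=(abs(P[...,2]-.04)<.005)&(H>100)&(H<130)&(S>120); print(cv2.minAreaRect((P[m][:,:2]*1000).astype(np.float32)))
# lowest gripper parts
s=r.sense()["tool_pos"]; L=(P[np.vstack([np.zeros((200,512),bool),np.ones((184,512),bool)])]-s) if 0 else (P-s)[(P[...,2]>.2)&(c["depth"]>0)]
M=q2R(r.sense()["tcp_rot"]); L=L@M; print("gripper pts near mid plane, min height:",[(round(y,3),(-L[(abs(L[:,1]-y)<.005)][:,2]).min().round(3)) for y in np.arange(-.06,.061,.01) if (abs(L[:,1]-y)<.005).any()])
E
python3 d.py .5888 .142 .106 77.4
```

```text
1066 [0.10933592 0.11077879 0.11168973] ((576.9035034179688, 94.67999267578125), 18.69554901123047) ((204.3359832763672, 184.31430053710938), (28.57560157775879, 32.152610778808594), 94.62870025634766)
[0.57103566 0.0943598  0.111     ]
((562.3045043945312, 34.93011474609375), (199.3521728515625, 138.1056365966797), 77.29438781738281)
gripper pts near mid plane, min height: [(np.float64(-0.06), np.float64(0.118)), (np.float64(-0.05), np.float64(0.111)), (np.float64(-0.04), np.float64(0.112)), (np.float64(-0.03), np.float64(0.026)), (np.float64(-0.02), np.float64(0.026)), (np.float64(-0.01), np.float64(0.118)), (np.float64(0.0), np.float64(0.118)), (np.float64(0.01), np.float64(0.118)), (np.float64(0.02), np.float64(0.026)), (np.float64(0.03), np.float64(0.026)), (np.float64(0.04), np.float64(0.111)), (np.float64(0.05), np.float64(0.112)), (np.float64(0.06), np.float64(0.118))]
shift cm [0.05 0.04 8.69] spin -0.1 | tcp [0.5892 0.1415 0.1929] w 0.0438 F [ 0.2  0.7 -0.3] t 11.2
```

Request:
move_arm:
  moves:
    - [[0,0,1],0,0.5]
    - [[0,0,3],0,0.5]
    - [[0,0,5],0,0.5]
    - [[0,0,7],0,0.5]
    - [[0,0,8.5],0,0.5]
    - [[0,0,9.4],0,0.5]
    - [[0,0,9.5],0,0.5]
    - [[0,0,9.5],0,0.5]

```text
time_s: 12.0
tool_pos: [0.5893, 0.143, 0.0983]
tcp_rot: [0.0, 0.11, 0.994, 0.0]
wrist_force: [0.2, 0.6, 0.4]
width: 0.0443
```

```bash
python3 - <<'E'
from hd import *
R_={}
for n in("wrist","scene","side"):
    c=cap(n)
    if n=="wrist": save(c,"w6.png",None,1.2)
    try: st,uv,q=redc(c)
    except Exception as e: print(n,e); continue
    R_[n]=ray(c,*uv); print(n,st,uv,q.mean(0).round(4),q.min(0).round(4),q.max(0).round(4), [onz(c,*uv,z).round(4) for z in (.137,.141)])
E
python3 d.py .5888 .142 .097 77.4
```

```text
wrist [ 234  223   40   51 1290] [253.5 248. ] [0.5823 0.143  0.1456] [0.577  0.1319 0.115 ] [0.5967 0.1521 0.1563] [array([0.5886, 0.1416, 0.137 ]), array([0.5866, 0.1421, 0.141 ])]
scene attempt to get argmax of an empty sequence
side attempt to get argmax of an empty sequence
shift cm [ 0.06 -0.14  0.22] spin 0.0 | tcp [0.5897 0.1432 0.0992] w 0.0437 F [ 0.2  0.7 -0.9] t 12.15
```

View pics/w6.png

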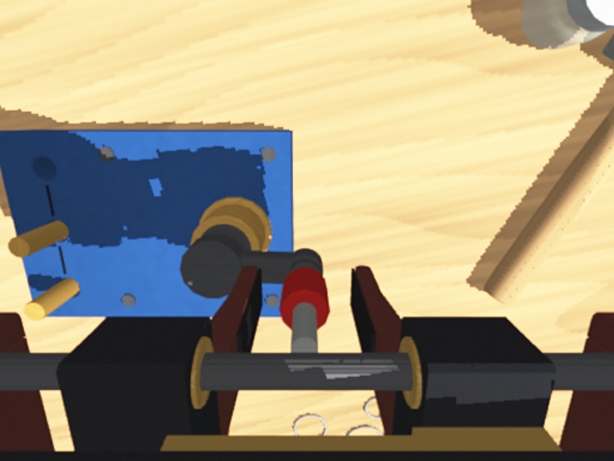

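The red sleeve (305,297) sits between the jaws. Closing.

Request:
move_arm:
  moves:
    - [[0,-0.05,0.1],0,0.6]
    - [[0,-0.05,0.1],0,0.7]
    - [[0,-0.05,0.1],0,1]
    - [[0,-0.05,0.1],0,1]
    - [[0,-0.05,0.1],0,1]
    - [[0,-0.05,0.1],0,1]
    - [[0,-0.05,0.1],0,1]
  grip_force: 30

```text
time_s: 12.85
tool_pos: [0.589, 0.1424, 0.0968]
tcp_rot: [-0.0, 0.11, 0.994, -0.0]
wrist_force: [0.2, -2.4, -0.3]
width: 0.0217
```

```bash
cat > arc.py <<'E'
import sys
from h import *
# arc.py cx cy dtheta_deg n rad : rows along circle; dtheta + = anticlockwise from above
cx,cy,dt,n,R0=map(float,sys.argv[1:6]); s=r.sense(); M=q2R(s["tcp_rot"]); p=s["tool_pos"]
v=p[:2]-[cx,cy]; a0=np.arctan2(v[1],v[0])
# turn: 0 at clamp -x (world -12.65+180), grows clockwise
turn=np.radians(180-12.65)-a0
print("tcp",p.round(4),"r",np.hypot(*v).round(4),"turn",round(turn,3),"F",s["wrist_force"].round(1),"T",s["ft_torque"].round(2),"w",round(s["width"],4),"t",s["time_s"])
for i in range(1,int(n)+1):
    a=a0+np.radians(dt)*i/n; q=np.array([cx+R0*np.cos(a),cy+R0*np.sin(a)])
    a1=np.array([cx+R0*np.cos(a0),cy+R0*np.sin(a0)])
    d=M.T@np.append(q-a1,0); print([round(d[0]*100,2),round(d[1]*100,2)],end=" ")
print()
E
python3 arc.py .5757 .094 80 10 .05
```

```text
tcp [0.589  0.1424 0.0968] r 0.0502 turn 1.617 F [ 0.2 -2.4 -0.3] T [-0.25  0.03  0.03] w 0.0217 t 12.85
[np.float64(0.7), np.float64(-0.02)] [np.float64(1.39), np.float64(-0.13)] [np.float64(2.05), np.float64(-0.33)] [np.float64(2.68), np.float64(-0.63)] [np.float64(3.27), np.float64(-1.01)] [np.float64(3.79), np.float64(-1.47)] [np.float64(4.25), np.float64(-2.0)] [np.float64(4.62), np.float64(-2.59)] [np.float64(4.92), np.float64(-3.22)] [np.float64(5.12), np.float64(-3.89)]
```

Gripped at width 0.0217, with the turn at about 1.62 rad. I'll turn backward in steps and watch the hub height.

```bash
cat > st.py <<'E'
import sys
from hd import *
for n in ("wrist","side"):
    c=cap(n);P=cloud(c)
    m=(np.hypot(P[...,0]-.5757,P[...,1]-.094)<.015)&(P[...,2]>.082)&(P[...,2]<.122)&(c["depth"]>0); q=P[m]
    print(n,"hub n",len(q),np.percentile(q[:,2],[25,50,75,95]).round(4) if len(q) else None)
E
python3 st.py; python3 arc.py .5757 .094 27 6 .05
```

```text
wrist hub n 1711 [0.1104 0.1109 0.1113 0.1119]
side hub n 67 [0.0922 0.1094 0.1106 0.112 ]
tcp [0.589  0.1424 0.0968] r 0.0502 turn 1.617 F [ 0.5 -1.9  1.2] T [-0.36  0.06 -0.02] w 0.0217 t 12.95
[np.float64(0.39), np.float64(0.0)] [np.float64(0.78), np.float64(-0.02)] [np.float64(1.17), np.float64(-0.08)] [np.float64(1.56), np.float64(-0.17)] [np.float64(1.93), np.float64(-0.29)] [np.float64(2.29), np.float64(-0.44)]
```

Request:
move_arm:
  moves:
    - [[0.4,0,0],0,1]
    - [[0.8,0,0],0,1]
    - [[1.2,-0.1,0],0,1]
    - [[1.55,-0.15,0],0,1]
    - [[1.95,-0.3,0],0,1]
    - [[1.95,-0.3,0],0,1]

```text
time_s: 13.55
tool_pos: [0.5686, 0.1436, 0.097]
tcp_rot: [-0.0, 0.11, 0.994, -0.0]
wrist_force: [0.0, -4.8, -0.7]
width: 0.0213
```

```bash
python3 st.py; python3 arc.py .5757 .094 16 4 .05
```

```text
wrist hub n 1221 [0.111  0.1114 0.1118 0.1124]
side hub n 65 [0.0975 0.1104 0.1113 0.1129]
tcp [0.5686 0.1436 0.0967] r 0.0501 turn 1.207 F [-0.7 -4.5 -0.4] T [-0.8   0.06  0.  ] w 0.0214 t 13.65
[np.float64(0.32), np.float64(-0.13)] [np.float64(0.63), np.float64(-0.29)] [np.float64(0.93), np.float64(-0.47)] [np.float64(1.22), np.float64(-0.67)]
```

Request:
move_arm:
  moves:
    - [[0.3,-0.15,0],0,1]
    - [[0.6,-0.3,0],0,1]
    - [[0.9,-0.5,0],0,1]
    - [[1.2,-0.7,0],0,1]
    - [[1.2,-0.7,0],0,1]

```text
time_s: 14.15
tool_pos: [0.5555, 0.1397, 0.097]
tcp_rot: [-0.0, 0.109, 0.994, -0.0]
wrist_force: [0.7, -3.2, 0.7]
width: 0.0214
```

```bash
python3 st.py; python3 arc.py .5757 .094 16 4 .05
```

```text
wrist hub n 406 [0.0898 0.1116 0.1121 0.1127]
side hub n 66 [0.0922 0.1106 0.1117 0.1125]
tcp [0.5555 0.1397 0.0968] r 0.05 turn 0.933 F [-0.2 -3.5  0.2] T [-0.49 -0.08  0.05] w 0.0212 t 14.25
[np.float64(0.27), np.float64(-0.22)] [np.float64(0.53), np.float64(-0.45)] [np.float64(0.77), np.float64(-0.71)] [np.float64(0.99), np.float64(-0.97)]
```

Request:
move_arm:
  moves:
    - [[0.25,-0.2,0],0,1]
    - [[0.5,-0.45,0],0,1]
    - [[0.75,-0.7,0],0,1]
    - [[1.0,-0.97,0],0,1]
    - [[1.0,-0.97,0],0,1]

```text
time_s: 14.75
tool_pos: [0.5436, 0.1321, 0.0969]
tcp_rot: [-0.0, 0.11, 0.994, -0.0]
wrist_force: [1.2, -1.9, -0.0]
width: 0.0212
```

```bash
python3 st.py; python3 arc.py .5757 .094 16 4 .05
```

```text
wrist hub n 48 [0.0847 0.0853 0.089  0.1048]
side hub n 61 [0.092  0.1109 0.1124 0.1139]
tcp [0.5436 0.1321 0.0967] r 0.0498 turn 0.65 F [ 0.8 -2.3  0.4] T [-0.32 -0.12 -0.04] w 0.0213 t 14.85
[np.float64(0.2), np.float64(-0.28)] [np.float64(0.38), np.float64(-0.58)] [np.float64(0.54), np.float64(-0.89)] [np.float64(0.68), np.float64(-1.21)]
```

Request:
move_arm:
  moves:
    - [[0.2,-0.28,0],0,1]
    - [[0.37,-0.57,0],0,1]
    - [[0.53,-0.88,0],0,1]
    - [[0.68,-1.2,0],0,1]
    - [[0.68,-1.2,0],0,1]

```text
time_s: 15.35
tool_pos: [0.5344, 0.1217, 0.0967]
tcp_rot: [-0.0, 0.11, 0.994, -0.0]
wrist_force: [0.7, -1.3, 0.4]
width: 0.0216
```

```bash
sed -i 's/"wrist","side"/"wrist","side","scene"/' st.py; python3 st.py; python3 arc.py .5757 .094 16 4 .05
```

```text
wrist hub n 240 [0.1026 0.1029 0.1033 0.1038]
side hub n 44 [0.1007 0.1019 0.1027 0.104 ]
scene hub n 61 [0.1007 0.1016 0.1035 0.1055]
tcp [0.5344 0.1217 0.0967] r 0.0497 turn 0.37 F [ 0.1 -2.6  0.2] T [-0.44  0.15  0.03] w 0.022 t 15.5
[np.float64(0.12), np.float64(-0.33)] [np.float64(0.21), np.float64(-0.67)] [np.float64(0.28), np.float64(-1.01)] [np.float64(0.32), np.float64(-1.35)]
```

Dropped: the hub went from 0.1125 to 0.1028 m between turn 0.65 and 0.37, so I take the drop as about 0.5 and aim for a turn of about 6.8. Now forward (clockwise).

```bash
sed -i 's/np.float64//' arc.py; python3 arc.py .5756 .0937 -90 9 .05
```

```text
tcp [0.5344 0.1217 0.0967] r 0.0498 turn 0.376 F [ 0.1 -2.6  0.2] T [-0.44  0.15  0.03] w 0.022 t 15.5
[np.float64(-0.39), np.float64(0.78)] [np.float64(-0.91), np.float64(1.48)] [np.float64(-1.54), np.float64(2.08)] [np.float64(-2.27), np.float64(2.56)] [np.float64(-3.07), np.float64(2.9)] [np.float64(-3.92), np.float64(3.1)] [np.float64(-4.79), np.float64(3.16)] [np.float64(-5.66), np.float64(3.05)] [np.float64(-6.49), np.float64(2.81)]
```

Request:
move_arm:
  moves:
    - [[-0.4,0.8,0],0,1]
    - [[-0.9,1.5,0],0,1]
    - [[-1.55,2.1,0],0,1]
    - [[-2.25,2.55,0],0,1]
    - [[-3.05,2.9,0],0,1]
    - [[-3.9,3.1,0],0,1]
    - [[-4.8,3.15,0],0,1]
    - [[-5.65,3.05,0],0,1]
    - [[-6.5,2.8,0],0,1]
    - [[-6.5,2.8,0],0,1]

```text
time_s: 16.5
tool_pos: [0.6047, 0.1352, 0.096]
tcp_rot: [-0.001, 0.11, 0.994, -0.0]
wrist_force: [-2.2, -2.8, 0.3]
width: 0.0214
```

```bash
python3 st.py; python3 arc.py .5756 .0937 -90 9 .05
```

```text
wrist hub n 1582 [0.0991 0.0995 0.1    0.1006]
side hub n 42 [0.0982 0.0991 0.1    0.1006]
scene hub n 14 [0.0987 0.0996 0.1006 0.1011]
tcp [0.6046 0.1352 0.0967] r 0.0506 turn 1.96 F [-2.5 -4.3 -0.7] T [-0.67  0.34  0.01] w 0.0214 t 16.65
[np.float64(-0.77), np.float64(-0.4)] [np.float64(-1.47), np.float64(-0.93)] [np.float64(-2.06), np.float64(-1.57)] [np.float64(-2.53), np.float64(-2.3)] [np.float64(-2.86), np.float64(-3.11)] [np.float64(-3.05), np.float64(-3.96)] [np.float64(-3.09), np.float64(-4.83)] [np.float64(-2.98), np.float64(-5.69)] [np.float64(-2.72), np.float64(-6.53)]
```

Request:
move_arm:
  moves:
    - [[-0.75,-0.45,0],0,1]
    - [[-1.45,-1.0,0],0,1]
    - [[-2.05,-1.6,0],0,1]
    - [[-2.5,-2.35,0],0,1]
    - [[-2.85,-3.15,0],0,1]
    - [[-3.0,-4.0,0],0,1]
    - [[-3.05,-4.9,0],0,1]
    - [[-2.95,-5.75,0],0,1]
    - [[-2.7,-6.6,0],0,1]
    - [[-2.7,-6.6,0],0,1]

```text
time_s: 17.65
tool_pos: [0.6173, 0.0657, 0.0978]
tcp_rot: [0.002, 0.109, 0.994, 0.001]
wrist_force: [1.9, 2.2, 1.0]
width: 0.0216
```

```bash
python3 st.py; python3 arc.py .5756 .0937 -90 9 .05
```

```text
wrist hub n 1722 [0.0972 0.0977 0.0981 0.0987]
side hub n 45 [0.0966 0.0971 0.0974 0.0984]
scene hub n 59 [0.0959 0.0969 0.0983 0.1   ]
tcp [0.6173 0.0656 0.0975] r 0.0503 turn 3.514 F [3.8 2.2 0.3] T [ 0.4  -0.42 -0.02] w 0.0216 t 17.8
[np.float64(0.39), np.float64(-0.78)] [np.float64(0.9), np.float64(-1.48)] [np.float64(1.54), np.float64(-2.08)] [np.float64(2.26), np.float64(-2.57)] [np.float64(3.06), np.float64(-2.91)] [np.float64(3.91), np.float64(-3.12)] [np.float64(4.78), np.float64(-3.17)] [np.float64(5.64), np.float64(-3.08)] [np.float64(6.48), np.float64(-2.83)]
```

Request:
move_arm:
  moves:
    - [[0.4,-0.8,0],0,1]
    - [[0.9,-1.5,0],0,1]
    - [[1.55,-2.1,0],0,1]
    - [[2.25,-2.55,0],0,1]
    - [[3.05,-2.9,0],0,1]
    - [[3.9,-3.1,0],0,1]
    - [[4.8,-3.15,0],0,1]
    - [[5.65,-3.05,0],0,1]
    - [[6.5,-2.8,0],0,1]
    - [[6.5,-2.8,0],0,1]

```text
time_s: 18.8
tool_pos: [0.5482, 0.0527, 0.0979]
tcp_rot: [0.002, 0.109, 0.994, 0.001]
wrist_force: [4.1, 3.5, 0.7]
width: 0.0215
```

```bash
python3 st.py; python3 arc.py .5756 .0937 -90 9 .05
```

```text
wrist hub n 1258 [0.0943 0.0947 0.0951 0.0956]
side hub n 42 [0.0936 0.0944 0.0952 0.096 ]
scene hub n 54 [0.0926 0.0941 0.096  0.0973]
tcp [0.5481 0.0526 0.0976] r 0.0494 turn 5.081 F [4.4 3.7 0.2] T [ 0.54 -0.66 -0.03] w 0.0217 t 18.95
[np.float64(0.78), np.float64(0.39)] [np.float64(1.48), np.float64(0.9)] [np.float64(2.09), np.float64(1.53)] [np.float64(2.57), np.float64(2.25)] [np.float64(2.92), np.float64(3.05)] [np.float64(3.13), np.float64(3.9)] [np.float64(3.19), np.float64(4.77)] [np.float64(3.09), np.float64(5.63)] [np.float64(2.85), np.float64(6.47)]
```

Request:
move_arm:
  moves:
    - [[0.8,0.4,0],0,1]
    - [[1.5,0.9,0],0,1]
    - [[2.1,1.55,0],0,1]
    - [[2.55,2.25,0],0,1]
    - [[2.9,3.05,0],0,1]
    - [[3.15,3.9,0],0,1]
    - [[3.2,4.75,0],0,1]
    - [[3.1,5.65,0],0,1]
    - [[2.85,6.5,0],0,1]
    - [[2.85,6.5,0],0,1]

```text
time_s: 19.95
tool_pos: [0.5334, 0.1201, 0.0965]
tcp_rot: [-0.0, 0.11, 0.994, -0.002]
wrist_force: [0.0, -4.2, -0.3]
width: 0.0214
```

```bash
python3 st.py; python3 arc.py .5756 .0937 -12 2 .05
```

```text
wrist hub n 330 [0.0924 0.0928 0.0932 0.0937]
side hub n 39 [0.0914 0.0922 0.093  0.095 ]
scene hub n 57 [0.0904 0.092  0.0934 0.0953]
tcp [0.5335 0.1201 0.0967] r 0.0497 turn 0.339 F [ 1.5 -4.9 -0.4] T [-0.79 -0.18 -0.  ] w 0.0213 t 20.1
[np.float64(-0.2), np.float64(0.48)] [np.float64(-0.45), np.float64(0.94)]
```

Request:
move_arm:
  moves:
    - [[-0.1,0.24,0],0,1]
    - [[-0.2,0.48,0],0,1]
    - [[-0.32,0.7,0],0,1]
    - [[-0.45,0.94,0],0,1]
    - [[-0.45,0.94,0],0,1]
    - [[-0.45,0.94,0],0,1]

```text
time_s: 20.7
tool_pos: [0.5392, 0.1279, 0.0963]
tcp_rot: [-0.001, 0.11, 0.994, -0.002]
wrist_force: [-1.3, -6.9, -0.4]
width: 0.0213
```

```bash
python3 st.py; python3 arc.py .5756 .0937 -12 2 .05
python3 - <<'E'
from h import *
a=cap("scene");b=cap("side")
A=cv2.resize(a["image"][140:260,200:350,::-1],(500,400),interpolation=3)
B=cv2.resize(b["image"][130:330,190:290,::-1],(200,400),interpolation=3)
cv2.imwrite("pics/9.png",np.hstack([A,B]))
E
```

```text
wrist hub n 108 [0.0923 0.0927 0.0931 0.0935]
side hub n 42 [0.0912 0.0921 0.0927 0.0935]
scene hub n 52 [0.0891 0.0912 0.0924 0.0938]
tcp [0.5392 0.1279 0.0963] r 0.0499 turn 0.533 F [ 0.  -6.1 -1.1] T [-0.96  0.12 -0.03] w 0.0218 t 20.85
[np.float64(-0.29), np.float64(0.44)] [np.float64(-0.62), np.float64(0.84)]
```

View pics/9.png

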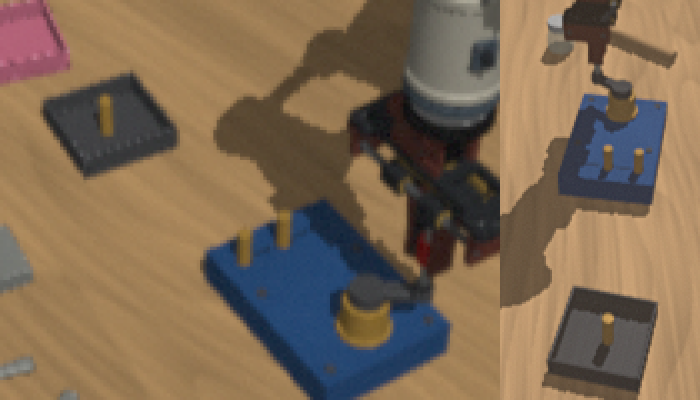

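The last picture shows the short blank standing in the dark tray, both full blanks in their holes, and the gripper on the red handle with the screw sunk. I'm handing in.

```bash
python3 -c "
from h import *
print(ticket.close_job())"
```

```text
the job is handed in; nothing more can be done
None
```

I finished the job and handed it in at about 21 s on the robot's clock, with the gripper still holding the red handle. No verdict was reported.

- **Blanks:** The short blank stands in the dark scrap tray. The last picture shows both full-length blanks still in their holes.
- **Screw:** I turned it backward from about 1.62 rad, and the hub fell about 10 mm between 0.65 and 0.37 rad. I then turned it forward to about 6.82 rad, one turn past an estimated drop angle of 0.53 rad. That estimate could be off by about 0.15 rad, because I only measured between steps.
- **Last checks:** The hub sits at about 0.0925 m, about 20 mm sunk and clear of the bottom at 23.5 mm. Over one full turn from the first reading after the drop it sank 10.1 mm, which matches the thread. The force reading was about 6 N and the grip width 21.8 mm, so the handle was held.
- **What disagreed:** The real fingertips end about 24 mm above the reported TCP. My first grip on the short blank therefore closed on nothing, and I corrected for this afterwards. Nothing was disturbed by the miss.
- **Bystanders:** I moved nothing near the jar, hammer or steel block, but I did not measure them again at the end.

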